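Open the child-safe ink cabinet

ROBOT

A 7-joint arm with a two-finger parallel gripper is mounted at the origin on a cart in front of the work surface, level with it; the furniture and walls round the work are solid. World frame = base frame: x ahead of the robot, y to its left, z up, the work surface at z = 0. Lengths are in m, angles in rad, forces in N, time in s.
With the tool pointing down it reaches from about 0.4 to 0.85 m from the base axis. Payload 10.4 kg.
Tool frame: the origin (TCP) lies between the finger pads; the fingertips stand 11 mm ahead of it and the grasp point (between the pads) lies 8 mm behind it (r.tcp_to_tips is the distance from the TCP to the fingertips, in m); z points along the fingers, y is the line along which they close (so a half turn about z gives the same grasp; the last joint's range is limited). The gripper opens to 87 mm and grips with 3 to 60 N. Pads are 19 mm wide; open, the fingers measure 117 mm over their backs; the gripper's body (75 mm by 190 mm) begins 51 mm behind the grasp point.
Start: joints at [1.093, 0.332, -0.065, 1.46, 0.022, 1.35, -0.088], TCP at [0.275, -0.561, 0.234] pointing down, gripper open.
Joint ranges: [-2.6, 2.6], [-0.5, 2.12], [-1.47, 1.34], [0.16, 2.42], [-1.27, 4.41], [0.06, 2.06], [-2.6, 2.6]. Speed limits (rad/s): [2.22, 2.22, 2.79, 2.79, 3.14, 3.14, 3.14].

INTERFACE

Orientations are given as a unit quaternion [x, y, z, w].
In Python, from bench import r gives the robot as it stands. The module is installed in compiled form; this text tells all that it offers.
- The arm moves only by the shell command python3 -m crank 'ROWS' [FORCE]. ROWS is JSON, a list of rows, each an object of numbers: "claw": the closure, from -1 (fully open) to 1 (shut); "dx", "dy", "dz": the shift along the tool's x, y, z each as a share of 3 cm, from -1 to 1; "ax", "ay", "az": the turn, a rotation vector about the tool's x, y, z each as a share of 6 degrees, from -1 to 1. A call has 1 to 8 rows; each row shifts and turns the commanded pose from where the row before left it, along the tool's axes as they then stand; what a row does not reach is not made up. A row lasts 1/12 s, in which the tool goes at most 41.7 mm and 7.16 degrees, less where a joint would pass 70% of its speed; a pose out of reach is approached as far as the arm can. A call with a number of a shift or a turn outside -1 to 1 is refused whole. A call with a gripper value outside its range is refused whole. The fingers move at their own pace and stop on an object; FORCE is the grip in N (left out, the last holds). Time passes only in rows, so rows that do not move let the fingers close. It gives the time, the measured TCP pose, the force, the opening and the grip force at its end, in the units of the state.
- r.read_state(): the state, without advancing time (a new reading comes with each control period).
- r.camera(name): name is "side" or "top"; returns a dict with "color" (400x640x3 uint8, red, green, blue), "mtx" (3x3 intrinsics, pixels), "R" (3x3) and "t" (3): a world point X has camera coordinates R X + t. Camera axes: x right, y down, z forward; pixel columns grow to the right and rows downward; lengths in m; the calibration is good to about 2 mm. A picture is of the moment at which its call begins. There is no depth.
- r.close_job(): hands the job in; it is judged then, once.
The state is a dict: "time": time; "joint_positions": joint angles; "joint_vel": joint speeds; "joint_torque": joint torques, N m; "ee_pos": TCP position; "eef_rot": TCP orientation; "ft_force": force on the tool from outside, world axes, zero at the start; "torque": the same for the moment, N m; "width": finger opening in m; "grip_force": force on a finger pad.
Only numpy, scipy, OpenCV 4.12 (cv2) and the standard library are available. Lean on these libraries where they do the work, as an engineer would, in place of code of your own. Each camera call takes 0.05 s, during which the arm holds its last target. There are 200 camera calls.

TASK

A customer wants an ink from the small child-safe cabinet on the counter: push its knob fully in, turn it anticlockwise past the safety stop (never force it against the stop) as far as it goes and let go, then pull the bifold door by its handle until both panels are folded fully back, and let go. If one of the two ink bottles or the glue stick standing round the cabinet is where the door or its handle must swing, first stand it upright elsewhere on the counter, so that the door and its handle touch nothing. Leave everything else where it lies.

Things in the scene. Friction and masses are not known exactly. Their poses are not given: they have to be found in the camera images.
- cabinet: Small white metal cabinet with a clear bifold door, fixed on the counter: 90 deep (its x) x 230 wide (its y) x 155 high. Origin under its centre on the counter; x points from the door to the back, y to the left as seen facing the door, z up. The door is the whole front (-x); the roof (top at 155) carries the knob and a little tin.
- knob_axis (a point): Point on the axis of the push-and-turn knob, halfway up its grip bar: cabinet frame (8, -45, 190) mm, axes parallel to the cabinet's. Black grip bar 42 long, 12 wide, 26 high (z 177 to 203 when up) on a round hub 43 across (z 165 to 177). At knob_turn 0 the bar's length lies along the cabinet's x, white pointer line towards the door; it turns with the knob about the vertical.
- safety_stop: The safety stop: three small steel tongues on posts round the knob, fixed on the escutcheon (60 across, top at z = 159); they reach at most 35 from the knob's axis and up to z = 171, lower than the top of the hub even with the knob pushed in. Origin on the knob's axis at z = 159, axes parallel to the cabinet's.
- knob_turn (a joint): Turn of the knob in rad, anticlockwise from above positive: 0 locked, 1.35 end of travel, fully open. With the knob up its lugs meet the safety stop at about 0.29; pushed in 5 mm or more they pass under it (0.29 to 0.85); the door comes free at about 1.1. Turning takes about 0.1 N m. Starts between 0 and 0.2; stays where left.
- knob_press (a joint): How far the knob is pushed in (down), m: 0 up, 0.006 fully in. A spring pushes it back up: about 3.6 N at the start of the travel, 9 N fully in.
- door_handle (a point): Grip point on the door's handle, a vertical round steel post 11 across, free above z = 92 and ending at z = 149; this point is on its axis at z = 128. Its frame turns with the lead panel. In the cabinet frame (mm) it is at x = -37 - 70 sin a - 38 cos a, y = 100 - 130 cos a - 38 sin a, where a is panel_a.
- panel_a (a joint): Opening angle a of the door in rad: 0 shut, 1.35 fully folded back (end of travel). Two 100 mm panels, 6 thick, z 24 to 142: the pivot panel turns by a about the left jamb; the lead panel, hinged to it at the fold, turns back by 2a so its far end runs along the track. Locked by a hook cam until the knob is open; then moves with about 1 N and stays where left.
- door_pivot (a point): The door's upright pivot axis at the left jamb: cabinet frame (-37, 100, 130) mm. At opening a the fold is at x = -37 - 100 sin a, y = 100 - 100 cos a and the lead panel's far end at x = -37, y = 100 - 200 cos a.
- ink_bottle_1: Loose ink bottle, red body, white screw cap: 35 across and 80 high, body up to 56, cap 24 across above. Origin at the centre of its underside, z up. 62 g.
- ink_bottle_3: Loose ink bottle, black body, white screw cap: the same size as the other. Origin at the centre of its underside, z up.
- glue_stick: Loose glue stick standing upright, 26 across, 92 high. Origin at the centre of its underside, z up. 34 g. Of these three one stands in front of the pivot panel, one in front of the lead panel near its right end, and one left of the cabinet; which is where changes.
- nib_tin: Bystander: tiny tin 54 x 36 x 14 lying on the cabinet's roof, left of the knob. Origin at the centre of its underside.
- paint_tube_0: Bystander: paint tube lying on the counter, 44 (x) x 130 (y) x 33 high. Origin at the centre of its underside.
- paint_tube_1: Bystander: paint tube lying on the counter, 44 (x) x 130 (y) x 33 high. Origin at the centre of its underside.
- ink_pad: Bystander: flat ink pad 87 (x) x 60 (y) x 18 high. Origin at the centre of its underside.
- rubber_stamp: Bystander: wooden rubber stamp standing on the counter, 50 (x) x 25 (y) x 72 high. Origin at the centre of its underside.
There are look-alikes about, which are no part of the job. What is shaped like the ink_bottle_1 but turquoise is not meant. There is more than one size of the glue_stick; the job needs the smaller.

How it is judged:
On the way, in this order (a step that is already met when the one before it is completed fails the run):
1. the knob has been pushed in and turned past its safety stop to open (1.2 rad or more) (value of joint knob_turn above 1.2 rad), for 0.2 s.
2. the bifold door is folded back (1.2 rad or more) (value of joint panel_a above 1.2 rad), for 0.2 s.
At the end, for the whole second after the job is handed in: Knob at 1.2 rad or more and sprung back up (within 1.5 mm); door at 1.2 rad or more; both loose ink bottles and the glue stick upright (within 0.1 rad), at rest, on the counter, only the one that was in the way more than 30 mm from where it stood (value of joint each of knob_turn, panel_a above 1.2 rad and value of joint knob_press below 0.0015 m and angle between each of ink_bottle_1, ink_bottle_3, glue_stick's own z axis and vertical below 0.1 rad and height (world z) of ink_bottle_1 between -0.006 and 0.006 m and linear speed of each of ink_bottle_1, ink_bottle_3, glue_stick below 0.02 m/s and height (world z) of ink_bottle_3 between -0.006 and 0.006 m and height (world z) of glue_stick between -0.006 and 0.006 m and (distance of each of ink_bottle_3, glue_stick from where it was at the start of the episode below 0.03 m or distance of each of ink_bottle_1, glue_stick from where it was at the start of the episode below 0.03 m or distance of each of ink_bottle_1, ink_bottle_3 from where it was at the start of the episode below 0.03 m)); the robot touches nothing.
It fails at once if the knob is forced against its safety stop (more than 70 N) (contact force between knob_turn and safety_stop above 70 N).
It fails at once if the door or its handle pushes a bottle or the glue stick (more than 0.5 N) (contact force between panel_a and ink_bottle_1 above 0.5 N or contact force between panel_a and ink_bottle_3 above 0.5 N or contact force between panel_a and glue_stick above 0.5 N).
It fails at once if a bystander is moved by more than 20 mm (distance of any of nib_tin, paint_tube_0, paint_tube_1, ink_pad, rubber_stamp from where it was at the start of the episode above 0.02 m).
It also fails if it takes over 61 s, if anything falls off the work surface, if the arm or the gripper's body presses on something with over 40 N, if the wrist force passes 120 N, or if a joint passes its speed limit or range.

## Working session

There is one attempt and no reset: what is moved stays moved. The work goes in short steps, Python scripts to look and compute and a shell command to move; the robot and the scene stay as the last step left them, time stands still between calls to the robot, and variables do not carry over. Pictures are saved under pics/ and viewed, at most 10 in all, crops included, and the job is handed in when it is done.

```bash
mkdir -p pics
cat > h.py <<'E'
import numpy as np, cv2
from bench import r
def snap(n,f):
    c=r.camera(n); cv2.imwrite('pics/'+f+'.png',c['color'][:,:,::-1]); np.savez('pics/'+f+'.npz',**c); return c
def load(f): return dict(np.load('pics/'+f+'.npz'))
def ray(c,u,v,z):
    d=c['R'].T@np.linalg.solve(c['mtx'],[u,v,1.]); o=-c['R'].T@c['t']
    return o+d*(z-o[2])/d[2]
def proj(c,X):
    p=c['mtx']@(c['R']@np.array(X,float)+c['t']); return p[:2]/p[2]
E
python3 - <<'E'
from h import *
for n in('top','side'):
    c=snap(n,n+'0'); print(n,-c['R'].T@c['t'],c['R'][2])
s=r.read_state();print(s['time'],s['ee_pos'],s['eef_rot'],s['width'])
E
```

```text
top [ 0.18066102 -0.29685267  1.53147531] [ 0.21549733  0.01312339 -0.97641624]
side [-0.46035699 -0.6906652   0.89458542] [ 0.73795149  0.30417628 -0.60241547]
0.1 [ 0.27440863 -0.56115713  0.23282438] [ 9.74256448e-01  2.25441676e-01 -1.63096774e-04 -6.30032186e-04] 0.0871838401846483
```

View pics/top0.png

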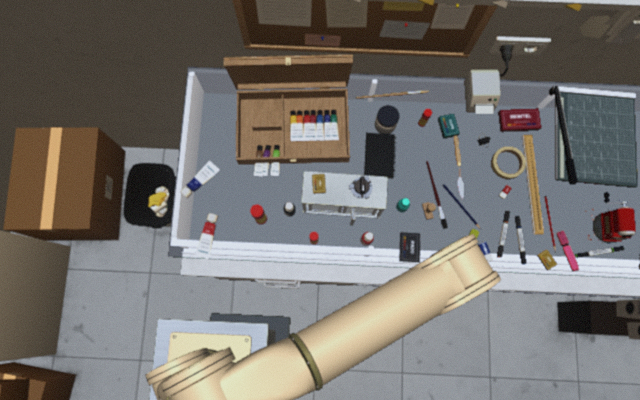

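View pics/side0.png

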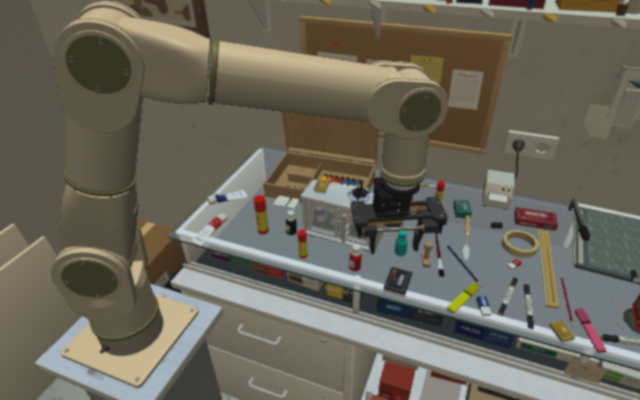

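The top view shows the cabinet at about (345,193), with its knob at (362,186). The objects that could be confused are:
- **Glue sticks:** (313,238), (258,212) and (426,117).
- **Bottles:** black at (289,208), red with a white cap at (367,240), and the turquoise look-alike at (404,204).

I'll check these in one close crop.

Run:
```python
from h import *
a=cv2.imread('pics/top0.png')[160:255,240:430]; b=cv2.imread('pics/side0.png')[165:285,240:430]
a=cv2.resize(a,(760,380),interpolation=cv2.INTER_CUBIC)
cv2.imwrite('pics/crop1.png',a)
cv2.imwrite('pics/crop2.png',cv2.resize(b,(760,480),interpolation=cv2.INTER_CUBIC))
c=load('top0')
for n,u,v,z in [('glueA',313,238,.092),('glueBig',258,212,.12),('glueC',426,117,.09),('black',289,208,.08),('red',367,240,.08),('knob',362,186,.2)]: print(n,ray(c,u,v,z).round(3))
```

```text
glueA [ 0.39  -0.279  0.092]
glueBig [ 0.452 -0.124  0.12 ]
glueC [ 0.764 -0.595  0.09 ]
black [ 0.475 -0.206  0.08 ]
red [ 0.393 -0.431  0.08 ]
knob [ 0.518 -0.403  0.2  ]
```

View pics/crop1.png

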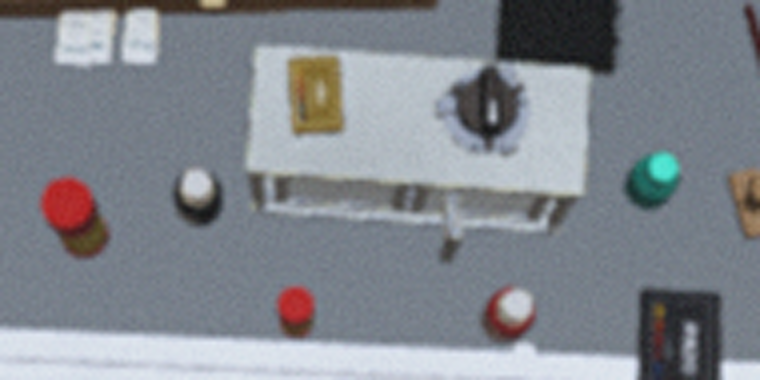

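View pics/crop2.png

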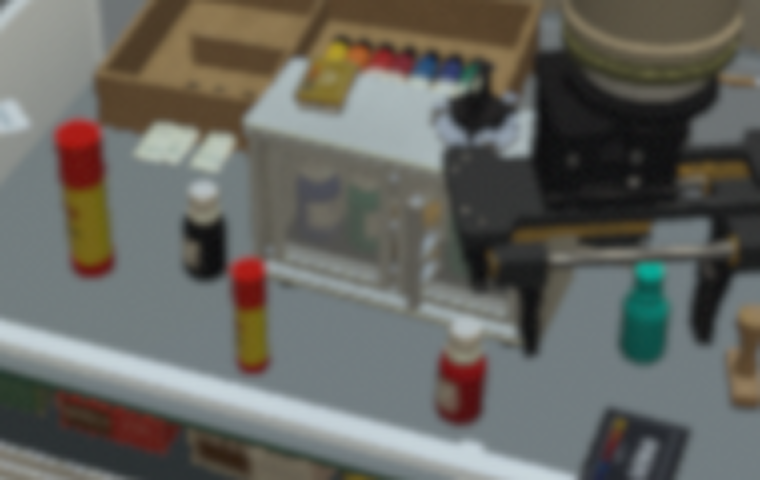

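The crop confirms the choice: small glue stick at top (313,236), red bottle at (368,237) and black bottle at (289,207). The taller glue stick and the turquoise bottle are decoys. Next I get the cabinet pose from its roof corners.

```bash
cat >> h.py <<'E'
def cab():
    c=load('top0'); f=lambda x,y,z: ray(c,240+x/4-.375,160+y/4-.375,z)[:2]
    P=np.array([f(*p,.155) for p in [(254,46),(591,66),(582,194),(246,170)]])
    L=np.array([[.045,.115],[.045,-.115],[-.045,-.115],[-.045,.115]])
    pc=P.mean(0); H=(P-pc).T@L; th=np.arctan2(H[1,0]-H[0,1],H[0,0]+H[1,1])
    return pc,th,P,f
E
python3 - <<'E'
from h import *
pc,th,P,f=cab()
print(pc,th,[np.linalg.norm(P[i]-P[(i+1)%4]).round(4) for i in range(4)])
R=np.array([[np.cos(th),-np.sin(th)],[np.sin(th),np.cos(th)]])
W=lambda x,y:(pc+R@[x,y]).round(4)
print('knob',W(.008,-.045),'meas',f(490,100,.203))
print('bar line',f(490,72,.203),f(491,120,.203))
ob={}
for n,x,y,z in [('glue',297,302,.092),('red',516,304,.08),('black',197,186,.08),('turq',664,168,.08),('bigglue',68,203,.12),('handletop',453,203,.149)]:
    w=f(x,y,z); ob[n]=w; print(n,w.round(4),'cab',(R.T@(w-pc)).round(4))
# side check
s=load('side0')
for n,z in [('glue',.092),('red',.08),('black',.08)]: print(n,proj(s,[*ob[n],z]),(proj(s,[*ob[n],z])-[240,165])*4)
print('knob in side crop',(proj(s,[*W(.008,-.045),.203])-[240,165])*4)
for a in np.linspace(0,1.35,10):
    h=(-.037-.07*np.sin(a)-.038*np.cos(a),.1-.13*np.cos(a)-.038*np.sin(a)); fo=np.array((-.037-.1*np.sin(a),.1-.1*np.cos(a))); e=np.array((-.037,.1-.2*np.cos(a))); pv=np.array([-.037,.1])
    def d(p,A,B): 
        t=np.clip((p-A)@(B-A)/((B-A)@(B-A)),0,1); return np.linalg.norm(p-A-t*(B-A))
    print(a.round(2),np.round(h,3),W(*h),[(n,round(min(d(R.T@(ob[n]-pc),pv,fo),d(R.T@(ob[n]-pc),fo,e))-.003,3),round(np.linalg.norm(R.T@(ob[n]-pc)-h)-.0055,3)) for n in('glue','red','black')])
E
```

```text
[ 0.51853653 -0.35857302] -0.02438780373707403 [np.float64(0.2317), np.float64(0.0901), np.float64(0.2281), np.float64(0.0874)]
knob [ 0.5254 -0.4038] meas [ 0.52144155 -0.40344267]
bar line [ 0.54054407 -0.40296469] [ 0.50789599 -0.40443988]
glue [ 0.3982 -0.2811] cab [-0.1222  0.0746]
red [ 0.4054 -0.4353] cab [-0.1112 -0.0795]
black [ 0.4804 -0.2058] cab [-0.0418  0.1518]
turq [ 0.5083 -0.5389] cab [-0.0058 -0.1805]
bigglue [ 0.4562 -0.1195] cab [-0.0682  0.2375]
handletop [ 0.4621 -0.3845] cab [-0.0558 -0.0273]
glue [301.71384358 231.28285836] [246.85537432 265.13143345]
red [355.07031915 246.0264404 ] [460.28127661 324.10576159]
black [289.80506094 211.97966897] [199.22024375 187.91867589]
knob in side crop [476.53810264  71.67608439]
0.0 [-0.075 -0.03 ] [ 0.4428 -0.3867] [('glue', np.float64(0.082), np.float64(0.109)), ('red', np.float64(0.071), np.float64(0.056)), ('black', np.float64(0.049), np.float64(0.179))]
0.15 [-0.085 -0.034] [ 0.4327 -0.3907] [('glue', np.float64(0.077), np.float64(0.109)), ('red', np.float64(0.068), np.float64(0.047)), ('black', np.float64(0.049), np.
[... 783 characters left out ...]
3663] [('glue', np.float64(0.03), np.float64(0.08)), ('red', np.float64(0.086), np.float64(0.064)), ('black', np.float64(0.049), np.float64(0.173))]
1.05 [-0.117  0.002] [ 0.402  -0.3534] [('glue', np.float64(0.017), np.float64(0.067)), ('red', np.float64(0.103), np.float64(0.077)), ('black', np.float64(0.049), np.float64(0.162))]
1.2 [-0.116  0.017] [ 0.403  -0.3383] [('glue', np.float64(0.004), np.float64(0.052)), ('red', np.float64(0.124), np.float64(0.092)), ('black', np.float64(0.049), np.float64(0.148))]
1.35 [-0.114  0.034] [ 0.4058 -0.3214] [('glue', np.float64(-0.002), np.float64(0.036)), ('red', np.float64(0.146), np.float64(0.108)), ('black', np.float64(0.049), np.float64(0.132))]
```

The cabinet is consistent: 232/228 x 90/87 mm measured against 230 x 90. Its centre is (0.519,-0.359) with yaw -0.024. The glue stick stands where the pivot panel folds (4 mm from it against a 13 mm radius), and the red and black bottles stay clear. I'll move the glue stick, turning the tool first so that its x is the cabinet's x.

```bash
python3 -m crank '[{"claw":-1,"az":1},{"claw":-1,"az":1},{"claw":-1,"az":1},{"claw":-1,"az":1},{"claw":-1,"az":0.57},{"claw":-1}]' 10
```

```text
invalid input at $[0]: expected keys claw, dx, dy, dz, ax, ay, az
```

```bash
cat >> h.py <<'E'
from scipy.spatial.transform import Rotation as Ro
def go(x,y,z):
    "tool-frame delta in units of 3 cm from the measured pose"
    s=r.read_state(); T=Ro.from_quat(s['eef_rot']); d=T.inv().apply(np.array([x,y,z])-s['ee_pos'])/.03
    print('t',s['time'],'pos',s['ee_pos'].round(4),'units',d.round(2),'yaw/tilt',np.degrees(np.arctan2(T.as_matrix()[1,0],T.as_matrix()[0,0])).round(2),T.as_matrix()[2].round(3),'w',s['width'],'f',np.round(s['ft_force'],1))
E
python3 -c "
from h import *
go(.398,-.281,.2)"
```

```text
t 0.1 pos [ 0.2744 -0.5612  0.2328] units [ 7.8  -6.58  1.1 ] yaw/tilt 26.06 [-0.    -0.001 -1.   ] w 0.0871838401846483 f [ 0.1 -0.9  0.5]
```

```bash
python3 -m crank '[{"claw":-1,"dx":0,"dy":0,"dz":0,"ax":0,"ay":0,"az":1},{"claw":-1,"dx":0,"dy":0,"dz":0,"ax":0,"ay":0,"az":1},{"claw":-1,"dx":0,"dy":0,"dz":0,"ax":0,"ay":0,"az":1},{"claw":-1,"dx":0,"dy":0,"dz":0,"ax":0,"ay":0,"az":1},{"claw":-1,"dx":0,"dy":0,"dz":0,"ax":0,"ay":0,"az":0.57},{"claw":-1,"dx":0,"dy":0,"dz":0,"ax":0,"ay":0,"az":0}]' 10
python3 -c "
from h import *
go(.398,-.281,.2)"
```

```text
time: 0.6
ee_pos: [0.2745, -0.5613, 0.2331]
eef_rot: [1.0, -0.013, -0.0, -0.0]
ft_force: [-0.1, 0.8, -0.2]
width: 0.0872
grip_force: 0.0
t 0.6 pos [ 0.2745 -0.5613  0.2331] units [ 3.87 -9.45  1.11] yaw/tilt -1.52 [-0.    -0.001 -1.   ] w 0.08717832634175435 f [-0.1  0.8 -0.2]
```

```bash
python3 -m crank '[{"claw":-1,"dx":0.5,"dy":-1,"dz":0,"ax":0,"ay":0,"az":0},{"claw":-1,"dx":0.5,"dy":-1,"dz":0,"ax":0,"ay":0,"az":0},{"claw":-1,"dx":0.5,"dy":-1,"dz":0,"ax":0,"ay":0,"az":0},{"claw":-1,"dx":0.5,"dy":-1,"dz":0,"ax":0,"ay":0,"az":0},{"claw":-1,"dx":0.5,"dy":-1,"dz":0,"ax":0,"ay":0,"az":0},{"claw":-1,"dx":0.5,"dy":-1,"dz":0,"ax":0,"ay":0,"az":0},{"claw":-1,"dx":0.5,"dy":-1,"dz":0,"ax":0,"ay":0,"az":0},{"claw":-1,"dx":0.4,"dy":-1,"dz":0,"ax":0,"ay":0,"az":0}]' 10
python3 -m crank '[{"claw":-1,"dx":0,"dy":-0.7,"dz":0.5,"ax":0,"ay":0,"az":0},{"claw":-1,"dx":0,"dy":-0.75,"dz":0.6,"ax":0,"ay":0,"az":0},{"claw":-1,"dx":0,"dy":0,"dz":0,"ax":0,"ay":0,"az":0},{"claw":-1,"dx":0,"dy":0,"dz":0,"ax":0,"ay":0,"az":0}]'
python3 -c "
from h import *
go(.398,-.281,.067)
snap('top','top1'); c=snap('side','side1')
cv2.imwrite('pics/s1.png',cv2.resize(c['color'][140:300,220:460,::-1],(720,480),interpolation=cv2.INTER_CUBIC))"
```

```text
time: 1.27
ee_pos: [0.398, -0.3226, 0.2335]
eef_rot: [1.0, -0.01, 0.0, 0.0]
ft_force: [0.4, -0.4, 1.1]
width: 0.0869
grip_force: 0.0
time: 1.6
ee_pos: [0.398, -0.2798, 0.1999]
eef_rot: [1.0, -0.01, -0.001, -0.0]
ft_force: [0.0, -0.1, 0.6]
width: 0.087
grip_force: 0.0
t 1.6 pos [ 0.398  -0.2798  0.1999] units [0.01 0.04 4.43] yaw/tilt -1.13 [-0.001 -0.001 -1.   ] w 0.08704539539371363 f [ 0.  -0.1  0.6]
```

View pics/s1.png

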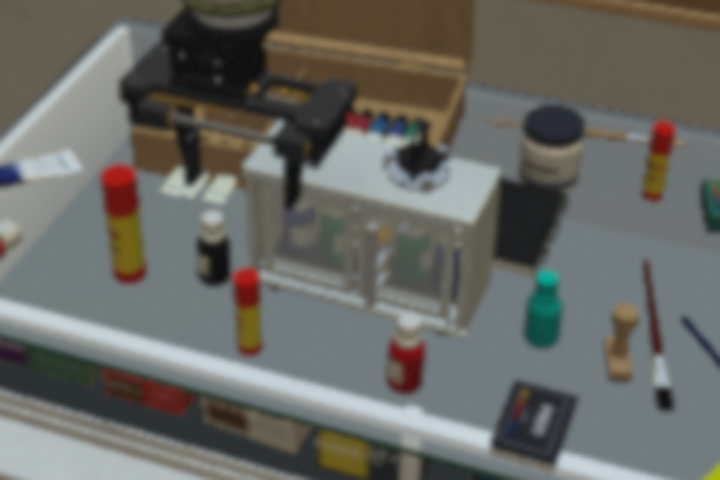

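The gripper is above the glue stick, at (247,310) in the crop, with the fingers spread along the cabinet's y. I'll descend and grip.

```bash
python3 -m crank '[{"claw":-1,"dx":0,"dy":0,"dz":0.8,"ax":0,"ay":0,"az":0},{"claw":-1,"dx":0,"dy":0,"dz":0.8,"ax":0,"ay":0,"az":0},{"claw":-1,"dx":0,"dy":0,"dz":0.8,"ax":0,"ay":0,"az":0},{"claw":-1,"dx":0,"dy":0,"dz":0.8,"ax":0,"ay":0,"az":0},{"claw":-1,"dx":0,"dy":0,"dz":0.8,"ax":0,"ay":0,"az":0},{"claw":-1,"dx":0,"dy":0,"dz":0.4,"ax":0,"ay":0,"az":0},{"claw":-1,"dx":0,"dy":0,"dz":0,"ax":0,"ay":0,"az":0},{"claw":-1,"dx":0,"dy":0,"dz":0,"ax":0,"ay":0,"az":0}]'
python3 -m crank '[{"claw":0,"dx":0,"dy":0,"dz":0,"ax":0,"ay":0,"az":0},{"claw":0.2,"dx":0,"dy":0,"dz":0,"ax":0,"ay":0,"az":0},{"claw":0.4,"dx":0,"dy":0,"dz":0,"ax":0,"ay":0,"az":0},{"claw":0.6,"dx":0,"dy":0,"dz":0,"ax":0,"ay":0,"az":0},{"claw":0.8,"dx":0,"dy":0,"dz":0,"ax":0,"ay":0,"az":0},{"claw":1,"dx":0,"dy":0,"dz":0,"ax":0,"ay":0,"az":0},{"claw":1,"dx":0,"dy":0,"dz":0,"ax":0,"ay":0,"az":0},{"claw":1,"dx":0,"dy":0,"dz":0,"ax":0,"ay":0,"az":0}]' 10
```

```text
time: 2.37
ee_pos: [0.3982, -0.2818, 0.0688]
eef_rot: [1.0, -0.012, -0.0, -0.0]
ft_force: [0.2, 0.0, 0.7]
width: 0.0873
grip_force: 0.0
time: 3.03
ee_pos: [0.3983, -0.2808, 0.0686]
eef_rot: [1.0, -0.012, 0.0, 0.0]
ft_force: [-0.3, 0.2, -0.6]
width: 0.0415
grip_force: 0.0
```

```bash
python3 -m crank '[{"claw":1,"dx":0,"dy":0,"dz":0,"ax":0,"ay":0,"az":0},{"claw":1,"dx":0,"dy":0,"dz":0,"ax":0,"ay":0,"az":0},{"claw":1,"dx":0,"dy":0,"dz":0,"ax":0,"ay":0,"az":0},{"claw":1,"dx":0,"dy":0,"dz":0,"ax":0,"ay":0,"az":0},{"claw":1,"dx":0,"dy":0,"dz":0,"ax":0,"ay":0,"az":0},{"claw":1,"dx":0,"dy":0,"dz":0,"ax":0,"ay":0,"az":0}]' 10
```

```text
time: 3.53
ee_pos: [0.3982, -0.2808, 0.0685]
eef_rot: [1.0, -0.012, -0.0, 0.0]
ft_force: [0.6, 0.6, 0.5]
width: 0.0256
grip_force: 10.0
```

```bash
python3 -m crank '[{"claw":1,"dx":0,"dy":0,"dz":-0.5,"ax":0,"ay":0,"az":0},{"claw":1,"dx":0,"dy":-0.4,"dz":0,"ax":0,"ay":0,"az":0},{"claw":1,"dx":0,"dy":-0.7,"dz":0,"ax":0,"ay":0,"az":0},{"claw":1,"dx":0,"dy":-0.7,"dz":0,"ax":0,"ay":0,"az":0},{"claw":1,"dx":0,"dy":-0.6,"dz":0,"ax":0,"ay":0,"az":0},{"claw":1,"dx":0,"dy":-0.3,"dz":0,"ax":0,"ay":0,"az":0},{"claw":1,"dx":0,"dy":0,"dz":0,"ax":0,"ay":0,"az":0},{"claw":1,"dx":0,"dy":0,"dz":0,"ax":0,"ay":0,"az":0}]'
python3 -m crank '[{"claw":1,"dx":0,"dy":0,"dz":0.2,"ax":0,"ay":0,"az":0},{"claw":1,"dx":0,"dy":0,"dz":0.15,"ax":0,"ay":0,"az":0},{"claw":1,"dx":0,"dy":0,"dz":0.1,"ax":0,"ay":0,"az":0},{"claw":1,"dx":0,"dy":0,"dz":0,"ax":0,"ay":0,"az":0},{"claw":1,"dx":0,"dy":0,"dz":0,"ax":0,"ay":0,"az":0}]'
```

```text
time: 4.2
ee_pos: [0.4003, -0.1999, 0.0835]
eef_rot: [1.0, -0.011, 0.0, 0.0]
ft_force: [-0.0, -0.6, -0.4]
width: 0.0255
grip_force: 10.0
time: 4.62
ee_pos: [0.4005, -0.2006, 0.0701]
eef_rot: [1.0, -0.012, 0.0, 0.0]
ft_force: [-1.5, -0.0, 6.4]
width: 0.0254
grip_force: 10.0
```

```bash
python3 -m crank '[{"claw":0.3,"dx":0,"dy":0,"dz":0,"ax":0,"ay":0,"az":0},{"claw":0,"dx":0,"dy":0,"dz":0,"ax":0,"ay":0,"az":0},{"claw":-0.3,"dx":0,"dy":0,"dz":0,"ax":0,"ay":0,"az":0},{"claw":-0.5,"dx":0,"dy":0,"dz":0,"ax":0,"ay":0,"az":0},{"claw":-0.5,"dx":0,"dy":0,"dz":0,"ax":0,"ay":0,"az":0},{"claw":-0.5,"dx":0,"dy":0,"dz":0,"ax":0,"ay":0,"az":0},{"claw":-0.5,"dx":0,"dy":0,"dz":-0.5,"ax":0,"ay":0,"az":0},{"claw":-0.5,"dx":0,"dy":0,"dz":-1,"ax":0,"ay":0,"az":0}]'
python3 -m crank '[{"claw":-0.5,"dx":0,"dy":0,"dz":-1,"ax":0,"ay":0,"az":0},{"claw":-0.5,"dx":0,"dy":0,"dz":-1,"ax":0,"ay":0,"az":0},{"claw":-0.5,"dx":0,"dy":0,"dz":-1,"ax":0,"ay":0,"az":0},{"claw":-0.5,"dx":0,"dy":0,"dz":-1,"ax":0,"ay":0,"az":0},{"claw":-0.5,"dx":0,"dy":0,"dz":0,"ax":0,"ay":0,"az":0}]'
python3 - <<'E'
from h import *
go(.5245,-.4038,.24)
c=snap('top','top2')
im=c['color'][160:255,240:430,::-1]
cv2.imwrite('pics/t2.png',cv2.resize(im,(760,380),interpolation=cv2.INTER_CUBIC))
E
```

```text
time: 5.28
ee_pos: [0.398, -0.1994, 0.1125]
eef_rot: [1.0, -0.012, -0.003, -0.001]
ft_force: [0.9, -0.0, 1.4]
width: 0.0636
grip_force: 0.0
time: 5.7
ee_pos: [0.4024, -0.2013, 0.2403]
eef_rot: [1.0, -0.012, 0.004, 0.002]
ft_force: [-0.4, 0.1, 0.1]
width: 0.0652
grip_force: 0.0
t 5.7 pos [ 0.4024 -0.2013  0.2403] units [4.24 6.65 0.06] yaw/tilt -1.41 [ 0.007  0.003 -1.   ] w 0.06517906682748498 f [-0.4  0.1  0.1]
```

View pics/t2.png

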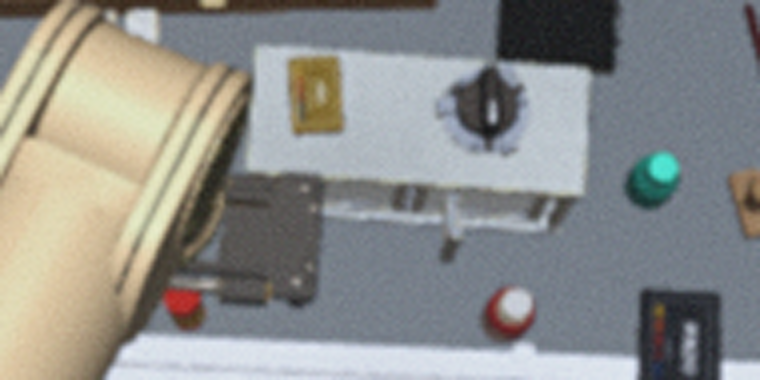

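The glue stick stands upright at its new place, crop (184,300), clear of the door. Next I measure the knob's centre and angle with masks, and the joint-7 margin.

Run:
```python
from h import *
pc,th,P,f=cab(); c=load('top2'); R=np.array([[np.cos(th),-np.sin(th)],[np.sin(th),np.cos(th)]])
im=c['color'][160:255,240:430].astype(int); g=cv2.resize(c['color'][160:255,240:430],(760,380),interpolation=cv2.INTER_CUBIC).astype(int).sum(2)
m=np.zeros_like(g,bool); m[50:170,430:540]=True
for t in (130,240): 
    y,x=np.where(m&(g<t)); print(t,x.min(),x.max(),y.min(),y.max(),x.mean(),y.mean())
k=pc+R@[.008,-.045]
def b(x,y,z): p=proj(c,[*(k+Ro.from_euler('z',th+.07).as_matrix()[:2,:2]@[x,y]),z]); return ((p-[240,160]+.375)*4).round(1)
print('pred bar top',b(.021,0,.203),b(-.021,0,.203),'bottom front',b(-.021,0,.177),'hub',b(.0215,0,.177),b(-.0215,0,.177),b(0,.0215,.177),b(0,-.0215,.177),'hub low front',b(-.0215,0,.165))
W=lambda x,y,z:((proj(c,[*(pc+R@[x,y]),z])-[240,160]+.375)*4).round(1)
print('handle top/92',W(-.075,-.03,.149),W(-.075,-.03,.092))
print(r.read_state()['joint_positions'].round(3))
```

```text
130 478 539 50 136 502.40060698027315 83.43702579666162
240 454 539 50 144 490.7553934010152 97.18908629441624
pred bar top [490.   63.4] [491.3 125.1] bottom front [487.9 134.1] hub [486.6  72.8] [487.9 134.9] [455.3 103.8] [519.2 103.7] hub low front [486.4 138.9]
handle top/92 [455.5 231. ] [449.8 245.8]
[ 0.653 -0.05  -0.28   1.883 -0.014  1.301 -1.218]
```

```bash
python3 -m crank '[{"claw":-0.5,"dx":0.5,"dy":0.8,"dz":0,"ax":0,"ay":0,"az":0},{"claw":-0.5,"dx":0.5,"dy":0.8,"dz":0,"ax":0,"ay":0,"az":0},{"claw":-0.5,"dx":0.5,"dy":0.8,"dz":0,"ax":0,"ay":0,"az":0},{"claw":-0.5,"dx":0.5,"dy":0.8,"dz":0,"ax":0,"ay":0,"az":0},{"claw":-0.5,"dx":0.5,"dy":0.8,"dz":0,"ax":0,"ay":0,"az":0},{"claw":-0.5,"dx":0.5,"dy":0.8,"dz":0,"ax":0,"ay":0,"az":0},{"claw":-0.5,"dx":0.5,"dy":0.8,"dz":0,"ax":0,"ay":0,"az":0},{"claw":-0.5,"dx":0.5,"dy":0.8,"dz":0,"ax":0,"ay":0,"az":0}]'
python3 -m crank '[{"claw":-0.5,"dx":0.15,"dy":0.3,"dz":0,"ax":0,"ay":0,"az":-0.7},{"claw":-0.5,"dx":0,"dy":0,"dz":0,"ax":0,"ay":0,"az":0},{"claw":-0.5,"dx":0,"dy":0,"dz":0,"ax":0,"ay":0,"az":0}]'
python3 - <<'E'
from h import *
go(.524,-.4036,.191)
E
```

```text
time: 6.42
ee_pos: [0.5156, -0.3962, 0.2329]
eef_rot: [1.0, -0.012, -0.001, -0.0]
ft_force: [0.4, -0.0, 0.1]
width: 0.0651
grip_force: 0.0
time: 6.67
ee_pos: [0.5193, -0.4038, 0.233]
eef_rot: [1.0, 0.024, -0.001, -0.001]
ft_force: [0.4, -0.1, 0.3]
width: 0.0656
grip_force: 0.0
t 6.6667 pos [ 0.5193 -0.4038  0.233 ] units [0.16 0.   1.4 ] yaw/tilt 2.71 [-0.002 -0.002 -1.   ] w 0.06558101846191043 f [ 0.4 -0.1  0.3]
```

```bash
python3 -m crank '[{"claw":-0.5,"dx":0.16,"dy":0,"dz":0.7,"ax":0,"ay":0,"az":0},{"claw":-0.5,"dx":0,"dy":0,"dz":0.5,"ax":0,"ay":0,"az":0},{"claw":-0.5,"dx":0,"dy":0,"dz":0.2,"ax":0,"ay":0,"az":0},{"claw":0,"dx":0,"dy":0,"dz":0,"ax":0,"ay":0,"az":0},{"claw":0.3,"dx":0,"dy":0,"dz":0,"ax":0,"ay":0,"az":0},{"claw":0.6,"dx":0,"dy":0,"dz":0,"ax":0,"ay":0,"az":0},{"claw":1,"dx":0,"dy":0,"dz":0,"ax":0,"ay":0,"az":0},{"claw":1,"dx":0,"dy":0,"dz":0,"ax":0,"ay":0,"az":0}]' 35
python3 -m crank '[{"claw":1,"dx":0,"dy":0,"dz":0,"ax":0,"ay":0,"az":0},{"claw":1,"dx":0,"dy":0,"dz":0,"ax":0,"ay":0,"az":0},{"claw":1,"dx":0,"dy":0,"dz":0,"ax":0,"ay":0,"az":0},{"claw":1,"dx":0,"dy":0,"dz":0,"ax":0,"ay":0,"az":0},{"claw":1,"dx":0,"dy":0,"dz":0,"ax":0,"ay":0,"az":0},{"claw":1,"dx":0,"dy":0,"dz":0,"ax":0,"ay":0,"az":0}]' 35
```

```text
time: 7.33
ee_pos: [0.525, -0.4037, 0.1941]
eef_rot: [1.0, 0.025, 0.001, 0.0]
ft_force: [-0.3, 0.4, 0.3]
width: 0.04
grip_force: 0.0
time: 7.83
ee_pos: [0.5246, -0.4042, 0.1931]
eef_rot: [1.0, 0.024, 0.0, 0.001]
ft_force: [0.2, -3.1, -0.7]
width: 0.0118
grip_force: 34.9
```

The grip closed at 11.8 mm, which matches the 12 mm bar. Now I press in small steps.

```bash
python3 -m crank '[{"claw":1,"dx":0,"dy":0,"dz":0.1,"ax":0,"ay":0,"az":0},{"claw":1,"dx":0,"dy":0,"dz":0.1,"ax":0,"ay":0,"az":0},{"claw":1,"dx":0,"dy":0,"dz":0,"ax":0,"ay":0,"az":0},{"claw":1,"dx":0,"dy":0,"dz":0,"ax":0,"ay":0,"az":0}]' 35
python3 -m crank '[{"claw":1,"dx":0,"dy":0,"dz":0.07,"ax":0,"ay":0,"az":0},{"claw":1,"dx":0,"dy":0,"dz":0,"ax":0,"ay":0,"az":0},{"claw":1,"dx":0,"dy":0,"dz":0,"ax":0,"ay":0,"az":0}]' 35
```

```text
time: 8.17
ee_pos: [0.5248, -0.4043, 0.188]
eef_rot: [1.0, 0.024, 0.001, 0.001]
ft_force: [-0.2, -1.8, 6.6]
width: 0.0115
grip_force: 34.9
time: 8.42
ee_pos: [0.525, -0.4044, 0.187]
eef_rot: [1.0, 0.024, 0.001, 0.001]
ft_force: [-2.7, -2.2, 12.1]
width: 0.0117
grip_force: 35.0
```

```bash
python3 -m crank '[{"claw":1,"dx":0,"dy":0,"dz":0.07,"ax":0,"ay":0,"az":0},{"claw":1,"dx":0,"dy":0,"dz":0,"ax":0,"ay":0,"az":-0.5},{"claw":1,"dx":0,"dy":0,"dz":0,"ax":0,"ay":0,"az":-0.5},{"claw":1,"dx":0,"dy":0,"dz":0,"ax":0,"ay":0,"az":-0.5},{"claw":1,"dx":0,"dy":0,"dz":0,"ax":0,"ay":0,"az":-0.5},{"claw":1,"dx":0,"dy":0,"dz":0,"ax":0,"ay":0,"az":-0.5},{"claw":1,"dx":0,"dy":0,"dz":0,"ax":0,"ay":0,"az":0}]' 35
python3 - <<'E'
from h import *
go(.524,-.4036,.191);print(r.read_state()['torque'])
E
```

```text
time: 9.0
ee_pos: [0.5253, -0.4046, 0.1866]
eef_rot: [0.988, 0.156, 0.001, 0.002]
ft_force: [-5.4, -0.3, 22.2]
width: 0.0121
grip_force: 35.0
t 9.0 pos [ 0.5253 -0.4046  0.1866] units [-0.03 -0.04 -0.15] yaw/tilt 17.99 [ 0.002  0.004 -1.   ] w 0.012067605635809405 f [-5.4 -0.3 22.2]
[0.19384047 1.45381064 0.05514165]
```

```bash
python3 -m crank '[{"claw":1,"dx":0,"dy":0,"dz":0,"ax":0,"ay":0,"az":-0.6},{"claw":1,"dx":0,"dy":0,"dz":0,"ax":0,"ay":0,"az":-0.6},{"claw":1,"dx":0,"dy":0,"dz":0,"ax":0,"ay":0,"az":-0.6},{"claw":1,"dx":0,"dy":0,"dz":0,"ax":0,"ay":0,"az":-0.6},{"claw":1,"dx":0,"dy":0,"dz":0,"ax":0,"ay":0,"az":-0.6},{"claw":1,"dx":0,"dy":0,"dz":0,"ax":0,"ay":0,"az":-0.6},{"claw":1,"dx":0,"dy":0,"dz":0,"ax":0,"ay":0,"az":0}]' 35
python3 - <<'E'
from h import *
go(.525,-.4036,.191);print(r.read_state()['torque'])
E
```

```text
time: 9.58
ee_pos: [0.5253, -0.4047, 0.1867]
eef_rot: [0.941, 0.339, 0.001, 0.002]
ft_force: [-5.2, -0.3, 21.3]
width: 0.0117
grip_force: 35.1
t 9.5833 pos [ 0.5253 -0.4047  0.1867] units [ 0.01 -0.03 -0.14] yaw/tilt 39.62 [ 0.001  0.005 -1.   ] w 0.011653854992630051 f [-5.2 -0.3 21.3]
[0.12022043 1.340681   0.002807  ]
```

```bash
python3 -m crank '[{"claw":1,"dx":0,"dy":0,"dz":0,"ax":0,"ay":0,"az":-0.8},{"claw":1,"dx":0,"dy":0,"dz":0,"ax":0,"ay":0,"az":-0.8},{"claw":1,"dx":0,"dy":0,"dz":0,"ax":0,"ay":0,"az":-0.8},{"claw":1,"dx":0,"dy":0,"dz":0,"ax":0,"ay":0,"az":-0.8},{"claw":1,"dx":0,"dy":0,"dz":0,"ax":0,"ay":0,"az":-0.8},{"claw":1,"dx":0,"dy":0,"dz":0,"ax":0,"ay":0,"az":-0.8},{"claw":1,"dx":0,"dy":0,"dz":0,"ax":0,"ay":0,"az":-0.8},{"claw":1,"dx":0,"dy":0,"dz":0,"ax":0,"ay":0,"az":0}]' 35
python3 - <<'E'
from h import *
go(.525,-.4036,.191);print(r.read_state()['torque'])
E
```

```text
time: 10.25
ee_pos: [0.5254, -0.4048, 0.1866]
eef_rot: [0.802, 0.597, 0.0, 0.003]
ft_force: [-5.2, -0.7, 21.9]
width: 0.0118
grip_force: 35.1
t 10.25 pos [ 0.5254 -0.4048  0.1866] units [ 0.03 -0.02 -0.15] yaw/tilt 73.3 [-0.002  0.004 -1.   ] w 0.011839259305325039 f [-5.2 -0.7 21.9]
[0.0091481  1.19177959 0.06358654]
```

```bash
python3 -m crank '[{"claw":1,"dx":0,"dy":0,"dz":0,"ax":0,"ay":0,"az":-0.6},{"claw":1,"dx":0,"dy":0,"dz":0,"ax":0,"ay":0,"az":0},{"claw":1,"dx":0,"dy":0,"dz":0,"ax":0,"ay":0,"az":0}]' 35
python3 - <<'E'
from h import *
go(.525,-.4036,.191);print(r.read_state()['torque'])
E
python3 -m crank '[{"claw":1,"dx":0,"dy":0,"dz":-0.25,"ax":0,"ay":0,"az":0},{"claw":0.5,"dx":0,"dy":0,"dz":0,"ax":0,"ay":0,"az":0},{"claw":0.3,"dx":0,"dy":0,"dz":0,"ax":0,"ay":0,"az":0},{"claw":0.3,"dx":0,"dy":0,"dz":0,"ax":0,"ay":0,"az":0},{"claw":0.3,"dx":0,"dy":0,"dz":-1,"ax":0,"ay":0,"az":0},{"claw":0.3,"dx":0,"dy":0,"dz":-1,"ax":0,"ay":0,"az":0},{"claw":0.3,"dx":0,"dy":0,"dz":0,"ax":0,"ay":0,"az":0}]' 10
```

```text
time: 10.5
ee_pos: [0.5255, -0.4048, 0.1866]
eef_rot: [0.785, 0.62, 0.0, 0.003]
ft_force: [-4.0, -0.2, 20.7]
width: 0.0118
grip_force: 35.2
t 10.5 pos [ 0.5255 -0.4048  0.1866] units [ 0.04 -0.02 -0.15] yaw/tilt 76.57 [-0.003  0.004 -1.   ] w 0.011757246343387252 f [-4.  -0.2 20.7]
[ 0.00169301  1.0560732  -0.39541369]
time: 11.08
ee_pos: [0.5264, -0.4039, 0.2558]
eef_rot: [0.784, 0.62, 0.001, 0.003]
ft_force: [0.4, -1.4, 1.0]
width: 0.0301
grip_force: 0.0
```

Torque of 0.4 N m at yaw 76.6° is the end of travel. Pressing put the knob axis at (0.5254,-0.4045), which confirms the cabinet pose. Next I turn back to close along the cabinet's y and go to the handle.

```bash
python3 -m crank '[{"claw":0,"dx":0,"dy":0,"dz":0,"ax":0,"ay":0,"az":1},{"claw":0,"dx":0,"dy":0,"dz":0,"ax":0,"ay":0,"az":1},{"claw":0,"dx":0,"dy":0,"dz":0,"ax":0,"ay":0,"az":1},{"claw":0,"dx":0,"dy":0,"dz":0,"ax":0,"ay":0,"az":1},{"claw":0,"dx":0,"dy":0,"dz":0,"ax":0,"ay":0,"az":1},{"claw":0,"dx":0,"dy":0,"dz":0,"ax":0,"ay":0,"az":1},{"claw":0,"dx":0,"dy":0,"dz":0,"ax":0,"ay":0,"az":1},{"claw":0,"dx":0,"dy":0,"dz":0,"ax":0,"ay":0,"az":1}]'
python3 -m crank '[{"claw":0,"dx":0,"dy":0,"dz":0,"ax":0,"ay":0,"az":1},{"claw":0,"dx":0,"dy":0,"dz":0,"ax":0,"ay":0,"az":1},{"claw":0,"dx":0,"dy":0,"dz":0,"ax":0,"ay":0,"az":1},{"claw":0,"dx":0,"dy":0,"dz":0,"ax":0,"ay":0,"az":1},{"claw":0,"dx":0,"dy":0,"dz":0,"ax":0,"ay":0,"az":1},{"claw":0,"dx":0,"dy":0,"dz":0,"ax":0,"ay":0,"az":0}]'
python3 - <<'E'
from h import *
go(.4428,-.3867,.125)
E
```

```text
time: 11.75
ee_pos: [0.5246, -0.403, 0.2493]
eef_rot: [0.97, 0.245, -0.0, -0.001]
ft_force: [-1.2, 0.4, 0.4]
width: 0.0434
grip_force: 0.0
time: 12.25
ee_pos: [0.5246, -0.403, 0.2494]
eef_rot: [1.0, -0.014, -0.001, -0.0]
ft_force: [0.7, 0.7, 0.2]
width: 0.0437
grip_force: 0.0
t 12.25 pos [ 0.5246 -0.403   0.2494] units [-2.74 -0.46  4.15] yaw/tilt -1.62 [-0.001 -0.001 -1.   ] w 0.0436743307599578 f [0.7 0.7 0.2]
```

```bash
python3 -m crank '[{"claw":0,"dx":-0.7,"dy":-0.1,"dz":0,"ax":0,"ay":0,"az":0},{"claw":0,"dx":-0.7,"dy":-0.1,"dz":0,"ax":0,"ay":0,"az":0},{"claw":0,"dx":-0.7,"dy":-0.1,"dz":0,"ax":0,"ay":0,"az":0},{"claw":0,"dx":-0.65,"dy":-0.15,"dz":0,"ax":0,"ay":0,"az":0},{"claw":0,"dx":0,"dy":0,"dz":0,"ax":0,"ay":0,"az":0},{"claw":0,"dx":0,"dy":0,"dz":0.7,"ax":0,"ay":0,"az":0},{"claw":0,"dx":0,"dy":0,"dz":0.8,"ax":0,"ay":0,"az":0},{"claw":0,"dx":0,"dy":0,"dz":0,"ax":0,"ay":0,"az":0}]'
python3 - <<'E'
from h import *
go(.4428,-.3867,.125)
a=snap('top','top3')['color'][160:255,270:400,::-1]; b=snap('side','side3')['color'][150:270,270:434,::-1]
a=cv2.resize(a,(547,400));b=cv2.resize(b,(547,400)) 
cv2.imwrite('pics/p3.png',cv2.resize(np.vstack([a,b]),(547,600),interpolation=cv2.INTER_AREA) if 0 else cv2.resize(np.hstack([a,b]),(800,292)))
E
```

```text
time: 12.92
ee_pos: [0.441, -0.3865, 0.2006]
eef_rot: [1.0, -0.01, -0.003, -0.002]
ft_force: [-0.8, 0.3, 0.2]
width: 0.0434
grip_force: 0.0
t 12.9167 pos [ 0.441  -0.3865  0.2006] units [0.07 0.02 2.52] yaw/tilt -1.16 [-0.005 -0.004 -1.   ] w 0.043420106458754604 f [-0.8  0.3  0.2]
```

View pics/p3.png

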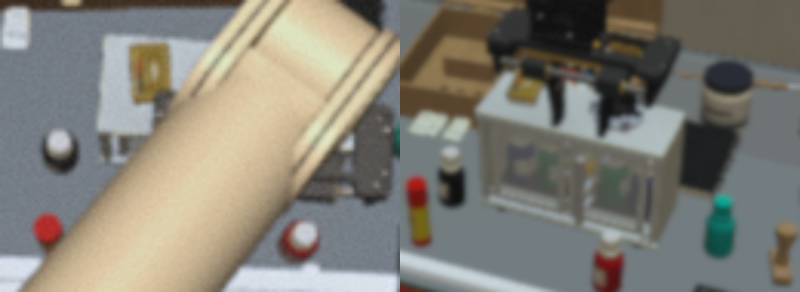

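The glue stick, both bottles and the tin all stand. The open fingers are above the front edge, over the handle. I'll descend and grip it.

```bash
python3 -m crank '[{"claw":0,"dx":0.06,"dy":0,"dz":0.5,"ax":0,"ay":0,"az":0},{"claw":0,"dx":0,"dy":0,"dz":0.6,"ax":0,"ay":0,"az":0},{"claw":0,"dx":0,"dy":0,"dz":0.6,"ax":0,"ay":0,"az":0},{"claw":0,"dx":0,"dy":0,"dz":0.5,"ax":0,"ay":0,"az":0},{"claw":0,"dx":0,"dy":0,"dz":0.3,"ax":0,"ay":0,"az":0},{"claw":0,"dx":0,"dy":0,"dz":0,"ax":0,"ay":0,"az":0}]'
python3 -m crank '[{"claw":0.3,"dx":0,"dy":0,"dz":0,"ax":0,"ay":0,"az":0},{"claw":0.6,"dx":0,"dy":0,"dz":0,"ax":0,"ay":0,"az":0},{"claw":1,"dx":0,"dy":0,"dz":0,"ax":0,"ay":0,"az":0},{"claw":1,"dx":0,"dy":0,"dz":0,"ax":0,"ay":0,"az":0},{"claw":1,"dx":0,"dy":0,"dz":0,"ax":0,"ay":0,"az":0},{"claw":1,"dx":0,"dy":0,"dz":0,"ax":0,"ay":0,"az":0},{"claw":1,"dx":0,"dy":0,"dz":0,"ax":0,"ay":0,"az":0},{"claw":1,"dx":0,"dy":0,"dz":0,"ax":0,"ay":0,"az":0}]' 12
```

```text
time: 13.52
ee_pos: [0.4442, -0.3878, 0.1296]
eef_rot: [1.0, -0.011, -0.001, -0.001]
ft_force: [-0.2, -0.9, 0.7]
width: 0.0433
grip_force: 0.0
time: 14.18
ee_pos: [0.4444, -0.3877, 0.1307]
eef_rot: [1.0, -0.012, -0.0, -0.0]
ft_force: [-1.9, 3.8, 4.5]
width: 0.0105
grip_force: 12.0
```

```bash
python3 -m crank '[{"claw":1,"dx":-0.17,"dy":0.07,"dz":0,"ax":0,"ay":0,"az":0},{"claw":1,"dx":-0.17,"dy":0.06,"dz":0,"ax":0,"ay":0,"az":0},{"claw":1,"dx":-0.15,"dy":0.02,"dz":0,"ax":0,"ay":0,"az":0},{"claw":1,"dx":-0.15,"dy":0.01,"dz":0,"ax":0,"ay":0,"az":0},{"claw":1,"dx":-0.13,"dy":-0.01,"dz":0,"ax":0,"ay":0,"az":0},{"claw":1,"dx":-0.13,"dy":-0.03,"dz":0,"ax":0,"ay":0,"az":0},{"claw":1,"dx":0,"dy":0,"dz":0,"ax":0,"ay":0,"az":0}]'
python3 - <<'E'
from h import *
go(.4161,-.3897,.130)
E
```

```text
time: 14.77
ee_pos: [0.4166, -0.3909, 0.1306]
eef_rot: [1.0, -0.012, 0.0, -0.0]
ft_force: [0.9, 5.3, 5.1]
width: 0.0106
grip_force: 12.0
t 14.7667 pos [ 0.4166 -0.3909  0.1306] units [-0.02 -0.04  0.02] yaw/tilt -1.38 [ 0. -0. -1.] w 0.010596035632288971 f [0.9 5.3 5.1]
```

```bash
python3 -m crank '[{"claw":1,"dx":-0.1,"dy":-0.08,"dz":0,"ax":0,"ay":0,"az":0},{"claw":1,"dx":-0.1,"dy":-0.1,"dz":0,"ax":0,"ay":0,"az":0},{"claw":1,"dx":-0.08,"dy":-0.13,"dz":0,"ax":0,"ay":0,"az":0},{"claw":1,"dx":-0.07,"dy":-0.14,"dz":0,"ax":0,"ay":0,"az":0},{"claw":1,"dx":-0.04,"dy":-0.17,"dz":0,"ax":0,"ay":0,"az":0},{"claw":1,"dx":-0.04,"dy":-0.18,"dz":0,"ax":0,"ay":0,"az":0},{"claw":1,"dx":0,"dy":0,"dz":0,"ax":0,"ay":0,"az":0}]'
python3 -m crank '[{"claw":1,"dx":-0.02,"dy":-0.21,"dz":0,"ax":0,"ay":0,"az":0},{"claw":1,"dx":-0.02,"dy":-0.22,"dz":0,"ax":0,"ay":0,"az":0},{"claw":1,"dx":0.01,"dy":-0.25,"dz":0,"ax":0,"ay":0,"az":0},{"claw":1,"dx":0.01,"dy":-0.25,"dz":0,"ax":0,"ay":0,"az":0},{"claw":1,"dx":0.04,"dy":-0.28,"dz":0,"ax":0,"ay":0,"az":0},{"claw":1,"dx":0.04,"dy":-0.28,"dz":0,"ax":0,"ay":0,"az":0},{"claw":1,"dx":0,"dy":0,"dz":0,"ax":0,"ay":0,"az":0}]'
python3 - <<'E'
from h import *
go(.4058,-.3214,.130)
E
```

```text
time: 15.35
ee_pos: [0.404, -0.3657, 0.1305]
eef_rot: [1.0, -0.012, -0.001, -0.0]
ft_force: [-4.4, -0.8, 8.6]
width: 0.0104
grip_force: 12.0
time: 15.93
ee_pos: [0.4082, -0.3219, 0.1306]
eef_rot: [1.0, -0.011, 0.0, 0.001]
ft_force: [4.5, -2.6, 2.7]
width: 0.0108
grip_force: 12.0
t 15.9333 pos [ 0.4082 -0.3219  0.1306] units [-0.08 -0.01  0.02] yaw/tilt -1.31 [ 0.001  0.002 -1.   ] w 0.010820638195725036 f [ 4.5 -2.6  2.7]
```

```bash
python3 -m crank '[{"claw":1,"dx":0.02,"dy":-0.12,"dz":0,"ax":0,"ay":0,"az":0},{"claw":1,"dx":0,"dy":0,"dz":0,"ax":0,"ay":0,"az":0},{"claw":1,"dx":0,"dy":0,"dz":0,"ax":0,"ay":0,"az":0}]'
python3 -m crank '[{"claw":0.5,"dx":0,"dy":0,"dz":0,"ax":0,"ay":0,"az":0},{"claw":0.5,"dx":0,"dy":0,"dz":0,"ax":0,"ay":0,"az":0},{"claw":0.5,"dx":0,"dy":0,"dz":0,"ax":0,"ay":0,"az":0},{"claw":0.5,"dx":0,"dy":0,"dz":-0.7,"ax":0,"ay":0,"az":0},{"claw":0.5,"dx":0,"dy":0,"dz":-1,"ax":0,"ay":0,"az":0},{"claw":0.5,"dx":0,"dy":0,"dz":-1,"ax":0,"ay":0,"az":0},{"claw":0.5,"dx":0,"dy":0,"dz":-1,"ax":0,"ay":0,"az":0},{"claw":0.5,"dx":0,"dy":0,"dz":0,"ax":0,"ay":0,"az":0}]'
python3 -m crank '[{"claw":0.5,"dx":-0.3,"dy":1,"dz":0,"ax":0,"ay":0,"az":0},{"claw":0.5,"dx":-0.4,"dy":1,"dz":0,"ax":0,"ay":0,"az":0},{"claw":0.5,"dx":-0.4,"dy":1,"dz":0,"ax":0,"ay":0,"az":0},{"claw":0.5,"dx":-0.4,"dy":1,"dz":0,"ax":0,"ay":0,"az":0},{"claw":0.5,"dx":-0.4,"dy":1,"dz":0,"ax":0,"ay":0,"az":0},{"claw":0.5,"dx":-0.4,"dy":1,"dz":0,"ax":0,"ay":0,"az":0},{"claw":0.5,"dx":-0.4,"dy":1,"dz":0,"ax":0,"ay":0,"az":0},{"claw":0.5,"dx":0,"dy":1,"dz":0,"ax":0,"ay":0,"az":0}]'
python3 - <<'E'
from h import *
a=snap('top','top4')['color'][150:255,240:430,::-1]; b=snap('side','side4')['color'][150:270,235:435,::-1]
cv2.imwrite('pics/p4.png',np.vstack([cv2.resize(a,(530,293)),cv2.resize(b,(530,300))]))
E
```

```text
time: 16.18
ee_pos: [0.4082, -0.3214, 0.1307]
eef_rot: [1.0, -0.013, 0.001, 0.002]
ft_force: [2.2, -16.2, -0.9]
width: 0.0107
grip_force: 12.0
time: 16.85
ee_pos: [0.4102, -0.3184, 0.2465]
eef_rot: [1.0, -0.011, 0.003, 0.002]
ft_force: [0.0, -0.4, 0.1]
width: 0.0217
grip_force: 0.0
time: 17.52
ee_pos: [0.3191, -0.5574, 0.2405]
eef_rot: [1.0, -0.013, -0.001, -0.001]
ft_force: [0.7, -0.3, 0.8]
width: 0.0219
grip_force: 0.0
```

View pics/p4.png

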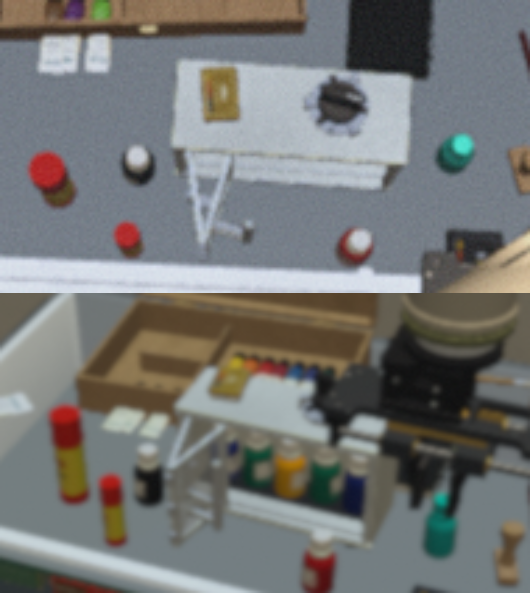

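The top half shows the door folded back at (207,200), and the knob bar turned across at (338,100). The glue stick (127,237) and both bottles stand clear and upright, so I hand in.

```bash
python3 -m crank '[{"claw":0.5,"dx":0,"dy":0,"dz":0,"ax":0,"ay":0,"az":0},{"claw":0.5,"dx":0,"dy":0,"dz":0,"ax":0,"ay":0,"az":0}]'
python3 -c "
from bench import r
print(r.close_job())"
```

```text
time: 17.78
ee_pos: [0.3226, -0.5549, 0.2405]
eef_rot: [1.0, -0.011, -0.0, -0.001]
ft_force: [0.9, 1.2, -0.2]
width: 0.0216
grip_force: 0.0
the job is handed in; nothing more can be done
None
```

The job is handed in, with no verdict returned: I moved the glue stick out of the door's way, opened the knob to its end stop, folded the door fully back, and left the arm clear of everything at 17.8 s of the 61 s limit.

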